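# Back the seal-carving stand off by one notch

## Task

The seal stone in the carving stand has been turned one notch too far: back it off by exactly one notch. With a fingertip flip the pawl up off the ratchet wheel until it lies back on its stop, push a turning bar so that the wheel goes back one notch, then flip the pawl down again so that it sits fully in the next tooth gap and the wheel rests back against it without slack. Work the light pawl and the bars gently with the fingertips only, never gripping them, and leave the stones, the jar and everything else standing where they are.

Things in the scene. Friction and masses are not known exactly. Their poses are not given: they have to be found in the camera images.
- stand: Fixed carving stand on a 240 x 200 mm board (top 33 mm above the shelf); aluminium desk clamp at its +y side, 124 mm tall. Grey casting, up to 190 mm tall, -30 to 27 mm in x. Chuck with brown stone (26 mm square) at -x; ratchet wheel and bars at +x. Origin: board's underside centre, on the shelf; x along the level spindle towards the wheel, away from the robot give or take yaw; z up. Pawl on the -y side.
- wheel (a joint): Turn of wheel, bars and stone, rad. 0: pawl bears on the tooth held at first; starts 0.015 to 0.06 short of that. GROWS going BACK (top towards the stand's -y), the way a seated pawl blocks. 12 teeth, a notch is 0.524, so end at 0.524: stone's sides level. Friction holds it; 3 N on a bar turns it. Pawl dropped at 0.1 to 0.5 lands on a tooth's slope; pushing on back then stops at one notch.
- pawl (a joint): Angle of the 95 g pawl about its pivot, rad: about 0 seated in a tooth gap (0.03 with slack), 0.2 with its nose on a tooth tip, 1.5 flipped up on its stop, nose pointing up. Only its weight moves it: let go below about 0.5 it falls onto the wheel, above about 0.7 it falls back onto the stop and stays. Under 1 N at knob or nose flips it.
- pawl_pivot (a point): Axis of the pawl's pivot pin (along the stand's x) at mid thickness of the pawl: 39 mm in x, -50 mm in y, 181 mm up in the stand's frame. Does not move. The ratchet wheel (tips 50 mm, roots 41 mm from the spindle axis) lies in the same plane, 34 to 44 mm in x.
- pawl_knob (a point): Centre of the cross knob (12 mm thick, 16 mm long along x) ending the pawl's thumb tab (6 mm thick, 10 mm wide, 43 mm from pivot to here). Pawl seated: tab stands up, leaning 15 degrees to -y; pushing it level towards -y with a fingertip whose end is 12 to 22 mm above the pivot tips the pawl over onto its stop. Flipped: tab points to -y, almost level.
- pawl_nose (a point): Lower tip of the pawl's nose, 51 mm from the pivot. Pawl seated: the arm (10 mm wide, 4 to 12 mm deep) lies almost level from the pivot to +y, 105 degrees from the tab, so a finger between them should be under 30 mm wide. Flipped: the arm stands upright over the pivot; pushing it level towards +y with a fingertip whose end is 12 to 22 mm above the pivot tips the pawl down onto the wheel.
- bar_end (a point): Centre of the black ball end (14 mm) of the top turning bar, an 8 mm rod straight out from the hub, this point 80 mm from the axis. It starts upright, leaning 15 to 19 degrees to +y; one notch back it leans 15 degrees to -y. Three more bars at 90 degree steps. Pushed level to -y by a fingertip whose end is 55 to 65 mm above the axis, it turns the wheel back, the finger passing above the wheel.
- hub (a point): Point on the spindle axis in the plane of the four turning bars: 74 mm in x, 0 in y, 128 mm up in the stand's frame. Does not move. The hub is 38 mm thick.
- seal_tall: Loose brown stone seal, 28 x 28 x 66 mm with a ball top, standing on the work board; leave it alone. Origin: centre of its underside.
- seal_oval: Loose brown stone seal, 34 x 34 x 50 mm with a round knob on top, standing on the shelf; leave it alone. Origin: centre of its underside.
- seal_flat: Loose brown stone seal, 30 x 30 x 72 mm, flat top, standing on the shelf; leave it alone. Origin: centre of its underside.
- seal_jar: Loose white porcelain seal-paste jar with its lid on, 84 mm across, 78 mm tall, on the shelf; leave it alone. Origin: centre of its underside.
- brush_rest: Loose glass brush rest with five peaks, 130 mm long, 24 mm wide, 50 mm tall, on the shelf; leave it alone. Origin: centre of its underside.
- graver: Loose stone graver (knife), 150 mm long, 11 mm thick, lying flat on the shelf; leave it alone. Origin: centre of its underside.

How it is judged:
By the outcome, as a careful person would: the job done as asked, in the order asked, and still so for the second after the job is handed in, with the robot touching nothing.
It also fails if it takes over 61 s, if anything falls off the work surface, if the arm or the gripper's body presses on something with over 40 N, if the wrist force passes 120 N, or if a joint passes its speed limit or range.

## Robot

A 6-joint arm with a two-finger parallel gripper is mounted at the origin on the work surface. World frame = base frame: x ahead of the robot, y to its left, z up, the work surface at z = 0. Lengths are in m, angles in rad, forces in N, time in s.
With the tool pointing down it reaches from about 0.35 to 0.85 m from the base axis. Payload 8.1 kg.
Tool frame: the origin (TCP) lies at the very end of the fingers, on their centre line; the grasp point (between the pads) lies 19 mm behind it; x points along the fingers, y is the direction in which the jaws open and shut, and the axes are right-handed (so a half turn about x gives the same grasp; the last joint's range is limited). The gripper opens to 93 mm and grips with 3 to 60 N. Pads are 15 mm wide; open, the fingers measure 128 mm over their backs; the gripper's body (75 mm by 188 mm) begins 65 mm behind the grasp point.
Start: joints at [1.022, 0.13, 1.488, -0, 1.523, -0.085], TCP at [0.268, 0.537, 0.219] pointing down, gripper open.
Joint ranges: [-2.96, 2.96], [-0.89, 2.26], [0.02, 2.5], [-1.34, 4.48], [0, 2.73], [-2.66, 2.66]. Speed limits (rad/s): [2.39, 2.39, 2.79, 3.14, 3.14, 3.14].

## Interface

Orientations are given as a rotation vector (axis times angle).
In Python, from plant import * gives the robot as it stands. The module is installed in compiled form; this text tells all that it offers.
- The arm moves only by the tool apply_moves, never from a script. Its argument "series" is a list of rows, each an object with "jaw": the gripper's target within -1 to 1 (shut at 1, half-way at 0, fully open at -1); "linear": the shift along the tool's x, y, z normalised to -1 to 1, where 1 is 0.6 m, a list of three; "roll": the turn about the tool's x normalised to -1 to 1, where 1 is 30 degrees. A call has 1 to 20 rows; each row is the pose to reach, as a shift and turn from the pose measured when the call began, along the tool's axes at that moment; what a row does not reach only later rows make up. A row lasts 1/8 s, in which the tool goes at most 62.5 mm and 10.7 degrees, less where a joint would pass 70% of its speed; a pose out of reach is approached as far as the arm can. A call with a number of a shift or a turn outside -1 to 1 is refused whole. A call with a gripper value outside its range is refused whole. The fingers move at their own pace and stop on an object; "force" is the grip in N (left out, the last holds). Time passes only in rows, so rows that repeat a pose let the fingers close. It gives the time, the measured TCP pose, the force and the opening at its end, in the units of the state.
- read_state(): the state, without advancing time (a new reading comes with each control period).
- read_camera(name): name is "side" or "top" or "wrist"; returns a dict with "pixels" (480x640x3 uint8, blue, green, red), "intrinsics" (3x3 intrinsics, pixels), "rvec" (rotation vector, rad) and "tvec" (3), from world to camera coordinates, as OpenCV has them; the wrist camera has in their place "tool_from_camera" (4x4, takes a point from camera to tool coordinates, whose origin is the TCP and whose axes are the tool frame's). Camera axes: x right, y down, z forward; pixel columns grow to the right and rows downward; lengths in m; the calibration is good to about 2 mm. A picture is of the moment at which its call begins: read the wrist's pose just before it. There is no depth.
- close_job(): hands the job in, once; it reports no verdict.
The state is a dict: "t": time; "q": joint angles; "dq": joint speeds; "joint_torque": joint torques, N m; "tool_pos": TCP position; "orientation": TCP orientation; "force": force on the tool from outside, world axes, zero at the start; "wrist_torque": the same for the moment, N m; "opening": finger opening in m.
Only numpy, scipy, OpenCV 4.12 (cv2) and the standard library are available. Lean on these libraries where they do the work, as an engineer would, in place of code of your own. Each camera call takes 0.05 s, during which the arm holds its last target. There are 200 camera calls.

## Working session

There is one attempt and no reset: what is moved stays moved. The work goes in short steps, Python scripts to look and compute and a tool call to move; the robot and the scene stay as the last step left them, time stands still between calls to the robot, and variables do not carry over. Pictures are saved under pics/ and viewed, about 8 in all and at most 12, crops included, and the job is handed in when it is done.

Besides the shell and the picture viewer there is one more tool, called after ">>>" by a JSON object that holds its "fn" and its "kwargs", one argument or row to a line. apply_moves: Moves the arm, as the interface text tells. Its arguments: {"type":"object","properties":{"series":{"type":"array"},"force":{"type":"number"}},"required":["series"]}

```bash
mkdir -p pics; cat > h.py <<'E'
from plant import *
import numpy as np, cv2
def snap(n,f,crop=None,s=1):
    c=read_camera(n); im=c["pixels"].copy()
    if crop: x0,y0,x1,y1=crop; im=im[y0:y1,x0:x1]
    if s!=1: im=cv2.resize(im,None,fx=s,fy=s,interpolation=cv2.INTER_CUBIC)
    cv2.imwrite("pics/"+f,im); return c
def proj(c,P):
    return cv2.projectPoints(np.float64(P).reshape(-1,1,3),c["rvec"],c["tvec"],c["intrinsics"],None)[0].reshape(-1,2)
def campos(c):
    R=cv2.Rodrigues(c["rvec"])[0]; return R,-R.T@np.ravel(c["tvec"])
def onz(c,uv,z):
    R,C=campos(c); d=R.T@np.linalg.inv(c["intrinsics"])@np.array([*uv,1.]); return C+d*(z-C[2])/d[2]
E
python3 - <<'E'
from h import *
for n in("top","side"):
    c=snap(n,n+"1.png"); R,C=campos(c); print(n,C.round(3),R.round(2).tolist(),c["intrinsics"][0,0])
s=read_state(); print(s["t"],s["tool_pos"],s["orientation"],cv2.Rodrigues(np.array(s["orientation"]))[0].round(3),s["opening"])
E
```

```text
top [0.497 0.033 0.897] [[0.01, -1.0, 0.01], [-0.99, -0.02, -0.12], [0.12, -0.01, -0.99]] 464.95626676338406
side [ 0.284 -0.668  0.803] [[0.93, -0.38, -0.0], [-0.24, -0.59, -0.77], [0.29, 0.71, -0.64]] 580.9554029372647
0.1 [0.26811763 0.53617474 0.21770602] [ 0.36241088  1.54053683 -0.36494288] [[-0.001  0.447  0.894]
 [-0.001  0.894 -0.447]
 [-1.    -0.002 -0.   ]] 0.09277739706882665
```

View pics/top1.png

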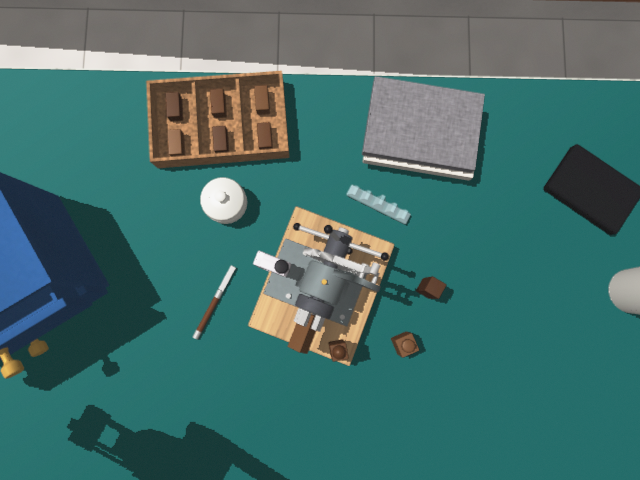

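View pics/side1.png

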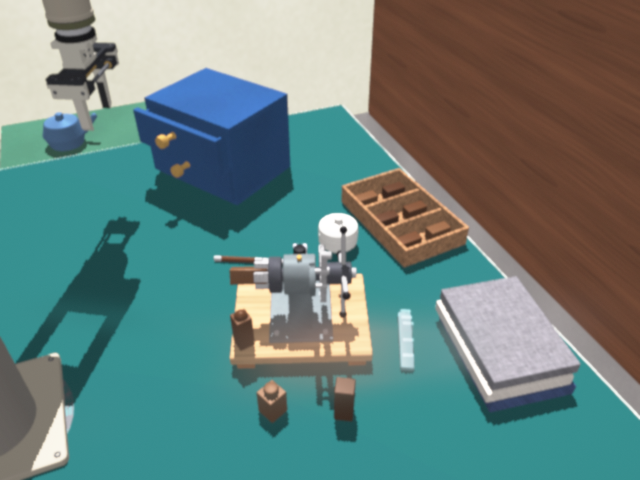

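Top view: board corners at about (297,208), (394,241), (351,364) and (250,326). Side view: about (233,357), (370,356) and (365,277). Stand +x points up in the top image, with the pawl on the right.

```bash
cat > fit.py <<'E'
from h import *
from scipy.optimize import least_squares
def S(p,P):
    c,s=np.cos(p[2]),np.sin(p[2]); P=np.atleast_2d(P)
    return np.c_[p[0]+c*P[:,0]-s*P[:,1],p[1]+s*P[:,0]+c*P[:,1],P[:,2]]
def pt(r,ang,x,y=0,z=.128): # ang from up, positive to -y
    return [x,y-r*np.sin(ang),z+r*np.cos(ang)]
def model(w=0.,pw=0.):
    tb=np.radians(-15)+w
    d={f"bar{k}":pt(.08,tb+k*np.pi/2,.074) for k in range(4)}
    d["hub"]=[.074,0,.128]; d["piv"]=[.039,-.05,.181]
    d["knob"]=pt(.043,np.radians(15)+pw,.039,-.05,.181); d["nose"]=pt(.051,np.radians(-92)+pw-.0,.039,-.05,.181)
    return d
E
python3 - <<'E'
from fit import *
T=read_camera("top");D=read_camera("side")
co=np.array([[.12,.1,.033],[.12,-.1,.033],[-.12,-.1,.033],[-.12,.1,.033]])
tu=np.array([[297,208],[394,241],[351,364],[250,326]])
# bar ends seen in top: +y ball (297,227), -y ball (385,257), top ball (328,229)
def res(p):
    b=model(p[3]); 
    r=[proj(T,S(p,co))-tu, proj(T,S(p,[b["bar3"],b["bar1"],b["bar0"]]))-[[297,227],[385,257],[328,229]],
       proj(D,S(p,co[[2,1]]))-[[233,357],[370,356]], proj(D,S(p,[b["bar0"],b["bar1"]]))-[[343,230],[346,295]]]
    return np.concatenate(r).ravel()
f=least_squares(res,[.55,.03,-.3,-.03],loss="soft_l1"); print(f.x,res(f.x).round(1).reshape(-1,2).tolist())
np.save("p.npy",f.x)
p=f.x;b=model(p[3])
out=[]
for c,(x0,y0) in((T,(240,200)),(D,(220,215))):
    im=cv2.resize(c["pixels"][y0:y0+160,x0:x0+160],None,fx=5,fy=5,interpolation=cv2.INTER_CUBIC)[:, :]
    im=cv2.resize(im,(400*1,400))if 0 else im
    for k,P in list(b.items())+list(enumerate(co)):
        q=(proj(c,S(p,P))[0]-[x0,y0]+.5)*5; cv2.circle(im,tuple(int(v) for v in q),4,(0,0,255),1)
    out.append(cv2.resize(im,(400,400)) if c is T else im)
cv2.imwrite("pics/ov.png",out[1][:600]); 
E
```

```text
[ 0.52232337  0.01211548 -0.34981933 -0.04233556] [[-1.3, -2.3], [1.2, 2.4], [-0.3, 2.1], [-1.9, 0.3], [0.5, -0.1], [0.1, -1.0], [0.0, 0.2], [-3.7, 2.4], [3.2, -1.1], [0.2, -0.5], [0.7, 0.4]]
```

View pics/ov.png

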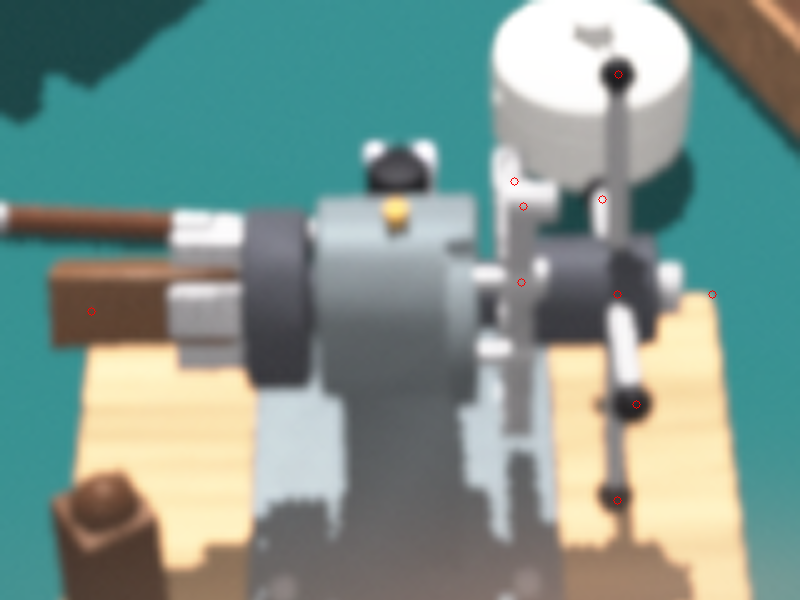

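The fit is good: the overlay circles land on the balls and the pivot. I'll shut the fingers, go up and over, and turn the jaw axis onto the stand's x.

>>> {"fn": "apply_moves", "kwargs": {
  "series": [
    {"jaw":1,"linear":[-0.1,0,0],"roll":0},
    {"jaw":1,"linear":[-0.2,0,0],"roll":0},
    {"jaw":1,"linear":[-0.3,0,0],"roll":0},
    {"jaw":1,"linear":[-0.3,-0.1,0.07],"roll":0.3},
    {"jaw":1,"linear":[-0.3,-0.18,0.13],"roll":0.6},
    {"jaw":1,"linear":[-0.3,-0.26,0.19],"roll":0.9},
    {"jaw":1,"linear":[-0.3,-0.34,0.25],"roll":0.9},
    {"jaw":1,"linear":[-0.3,-0.42,0.31],"roll":0.9},
    {"jaw":1,"linear":[-0.3,-0.5,0.37],"roll":0.9},
    {"jaw":1,"linear":[-0.3,-0.59,0.44],"roll":0.9},
    {"jaw":1,"linear":[-0.3,-0.6,0.54],"roll":0.9},
    {"jaw":1,"linear":[-0.3,-0.61,0.64],"roll":0.9},
    {"jaw":1,"linear":[-0.3,-0.63,0.74],"roll":0.9},
    {"jaw":1,"linear":[-0.3,-0.643,0.844],"roll":0.9},
    {"jaw":1,"linear":[-0.3,-0.643,0.844],"roll":0.9},
    {"jaw":1,"linear":[-0.3,-0.643,0.844],"roll":0.9}
  ],
  "force": 10
}}

```text
t: 2.2
tool_pos: [0.5484, -0.035, 0.398]
orientation: [0.729, 1.446, -0.731]
force: [-0.1, 0.1, 0.4]
opening: 0.0005
```

>>> {"fn": "apply_moves", "kwargs": {
  "series": [
    {"jaw":1,"linear":[0,0,0],"roll":0.3},
    {"jaw":1,"linear":[0,0,0],"roll":0.6},
    {"jaw":1,"linear":[0,0,0],"roll":0.93},
    {"jaw":1,"linear":[0,0,0],"roll":0.93}
  ]
}}

```text
t: 2.7
tool_pos: [0.5476, -0.0338, 0.3999]
orientation: [1.097, 1.275, -1.097]
force: [-0.5, -0.1, -0.2]
opening: 0.0009
```

>>> {"fn": "apply_moves", "kwargs": {
  "series": [
    {"jaw":1,"linear":[0,0,0],"roll":0.3},
    {"jaw":1,"linear":[0,0,0],"roll":0.6},
    {"jaw":1,"linear":[0,0,0],"roll":0.93},
    {"jaw":1,"linear":[0,0,0],"roll":0.93}
  ]
}}

```text
t: 3.2
tool_pos: [0.5472, -0.0332, 0.401]
orientation: [1.449, 1.031, -1.446]
force: [-0.6, -0.6, -1.0]
opening: 0.0005
```

```bash
cat > go.py <<'E'
from fit import *
def pose():
    s=read_state(); R=cv2.Rodrigues(np.array(s["orientation"]))[0]; p=np.load("p.npy")
    c,k=np.cos(p[2]),np.sin(p[2]); d=np.array(s["tool_pos"])-[p[0],p[1],0]
    st=np.array([c*d[0]+k*d[1],-k*d[0]+c*d[1],d[2]])
    Rs=np.array([[c,k,0],[-k,c,0],[0,0,1]])@R
    return s,R,st,Rs,p
def rel(goal):
    s,R,st,Rs,p=pose(); return (Rs.T@(np.array(goal)-st)/.6).round(4)
def show():
    s,R,st,Rs,p=pose(); f=np.array(s["force"]);c,k=np.cos(p[2]),np.sin(p[2])
    print("t",round(s["t"],2),"stand mm",(st*1e3).round(1),"F_stand",np.round([c*f[0]+k*f[1],-k*f[0]+c*f[1],f[2]],2),"open",round(s["opening"],4))
    print(Rs.round(3).tolist())
E
python3 - <<'E'
from go import *
show(); print(rel([.041,-.036,.197]))
c=snap("wrist","w1.png"); print(c["tool_from_camera"].round(3).tolist(),c["intrinsics"][0,0])
E
```

```text
t 3.2 stand mm [ 38.9 -34.1 401. ] F_stand [-0.38 -0.78 -0.96] open 0.0005
[[0.003, 1.0, 0.019], [0.0, 0.019, -1.0], [-1.0, 0.003, 0.0]]
[0.34   0.0024 0.0032]
[[-0.0, -0.279, 0.96, -0.167], [1.0, 0.001, 0.001, 0.001], [-0.001, 0.96, 0.279, -0.078], [0.0, 0.0, 0.0, 1.0]] 330.342968989061
```

View pics/w1.png

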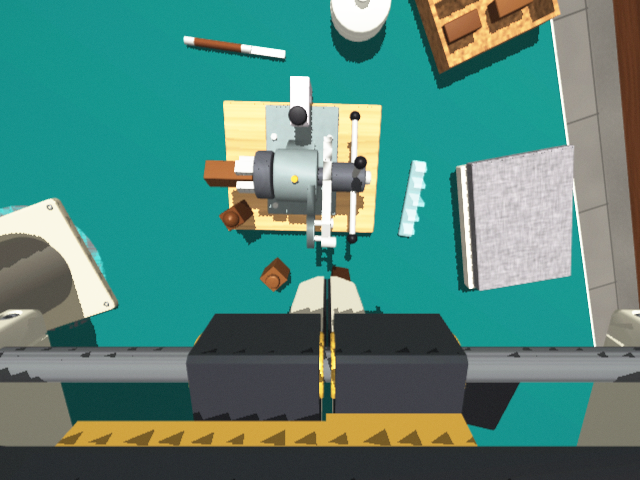

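Wrist view: board corners at (224,101), (381,105), (374,233) and (223,230). Bar balls at (360,163) top, (355,117) and (352,239), knob near (326,243). I'll refit with these included.

```bash
cat > refit.py <<'E'
from go import *
def wcam(c,s):
    M=np.eye(4);M[:3,:3]=cv2.Rodrigues(np.array(s["orientation"]))[0];M[:3,3]=s["tool_pos"]
    E=np.linalg.inv(M@c["tool_from_camera"]); return dict(rvec=cv2.Rodrigues(E[:3,:3])[0],tvec=E[:3,3],intrinsics=c["intrinsics"])
co=np.array([[.12,.1,.033],[.12,-.1,.033],[-.12,-.1,.033],[-.12,.1,.033]])
E
python3 - <<'E'
from refit import *
T=read_camera("top");D=read_camera("side");s=read_state();W=wcam(read_camera("wrist"),s)
tu=np.array([[297,208],[394,241],[351,364],[250,326]])
def res(p):
    b=model(p[3]); 
    r=[proj(T,S(p,co))-tu, proj(T,S(p,[b["bar3"],b["bar1"],b["bar0"]]))-[[297,227],[385,257],[328,229]],
       proj(D,S(p,co[[2,1]]))-[[233,357],[370,356]], proj(D,S(p,[b["bar0"],b["bar1"]]))-[[343,230],[346,295]],
       proj(W,S(p,co))-[[381,105],[374,233],[223,231],[224,101]],
       proj(W,S(p,[b["bar0"],b["bar3"],b["bar1"],b["knob"]]))-[[360,163],[355,117],[352,239],[326,243]]]
    return np.concatenate(r).ravel()
f=least_squares(res,np.load("p.npy"),loss="soft_l1"); print(f.x,res(f.x).round(1).reshape(-1,2).tolist())
np.save("p.npy",f.x)
show();print(rel([.041,-.036,.197]))
E
```

```text
[ 0.52332465  0.01300924 -0.35049137 -0.0330095 ] [[-1.7, -2.8], [0.8, 1.9], [-0.9, 1.5], [-2.4, -0.3], [-0.1, -0.8], [-0.4, -1.5], [-0.1, -0.3], [-3.3, 1.8], [3.5, -1.6], [0.6, -0.8], [1.0, 0.3], [0.5, 0.4], [-0.5, 0.5], [7.0, -0.3], [-2.2, 0.7], [-0.2, 0.3], [-0.8, 0.6], [0.0, 0.0], [-0.5, -0.1]]
t 3.4 stand mm [ 38.7 -35.5 400.3] F_stand [ 0.06 -0.12  0.61] open 0.0003
[[0.002, 1.0, 0.019], [-0.0, 0.019, -1.0], [-1.0, 0.002, 0.0]]
[0.3388 0.0032 0.0008]
```

>>> {"fn": "apply_moves", "kwargs": {
  "series": [
    {"jaw":1,"linear":[0.1,0.003,0],"roll":0},
    {"jaw":1,"linear":[0.2,0.003,0],"roll":0},
    {"jaw":1,"linear":[0.27,0.003,0],"roll":0},
    {"jaw":1,"linear":[0.31,0.003,0],"roll":0},
    {"jaw":1,"linear":[0.337,0.003,0],"roll":0},
    {"jaw":1,"linear":[0.337,0.003,0],"roll":0},
    {"jaw":1,"linear":[0.337,0.003,0],"roll":0}
  ]
}}

```text
t: 4.28
tool_pos: [0.5503, -0.0345, 0.1996]
orientation: [1.45, 1.03, -1.446]
force: [0.8, -0.4, 0.4]
opening: 0.0003
```

```bash
python3 - <<'E'
from go import *
show(); snap("side","s2.png",(260,200,380,290),6)
E
```

```text
t 4.28 stand mm [ 41.7 -35.4 199.6] F_stand [ 0.9  -0.05  0.37] open 0.0003
[[0.004, 1.0, 0.019], [0.0, 0.019, -1.0], [-1.0, 0.004, -0.0]]
```

View pics/s2.png

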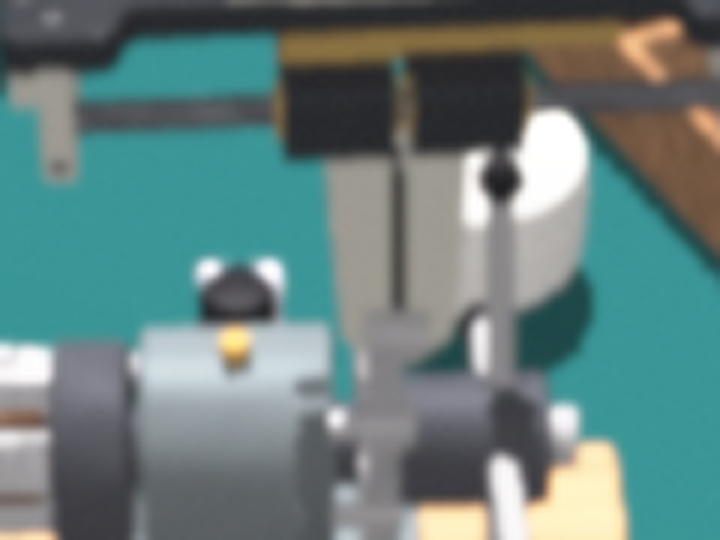

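The fingertip hangs behind the tab, at about (395,350) in the crop, with the bar clear. Now I'll push the tab gently towards -y.

>>> {"fn": "apply_moves", "kwargs": {
  "series": [
    {"jaw":1,"linear":[0.001,0,0.007],"roll":0},
    {"jaw":1,"linear":[0.001,0,0.013],"roll":0},
    {"jaw":1,"linear":[0.001,0,0.018],"roll":0},
    {"jaw":1,"linear":[0.001,0,0.023],"roll":0},
    {"jaw":1,"linear":[0.001,0,0.028],"roll":0},
    {"jaw":1,"linear":[0.001,0,0.033],"roll":0},
    {"jaw":1,"linear":[0.001,0,0.038],"roll":0},
    {"jaw":1,"linear":[0.001,0,0.043],"roll":0},
    {"jaw":1,"linear":[0.001,0,0.048],"roll":0},
    {"jaw":1,"linear":[0.001,0,0.053],"roll":0},
    {"jaw":1,"linear":[0.001,0,0.058],"roll":0},
    {"jaw":1,"linear":[0.001,0,0.063],"roll":0},
    {"jaw":1,"linear":[0.001,0,0.068],"roll":0},
    {"jaw":1,"linear":[0.001,0,0.068],"roll":0},
    {"jaw":1,"linear":[0.001,0,0.068],"roll":0},
    {"jaw":1,"linear":[0.001,0,0.068],"roll":0}
  ]
}}

```text
t: 6.32
tool_pos: [0.5373, -0.0731, 0.1992]
orientation: [1.451, 1.03, -1.445]
force: [0.4, -0.1, -0.8]
opening: 0.0006
```

```bash
python3 - <<'E'
from go import *
show(); snap("side","s3.png",(260,200,380,290),6)
E
```

```text
t 6.33 stand mm [ 42.6 -76.  199.2] F_stand [ 0.45  0.05 -0.84] open 0.0006
[[0.005, 1.0, 0.019], [0.0, 0.019, -1.0], [-1.0, 0.005, -0.0]]
```

View pics/s3.png

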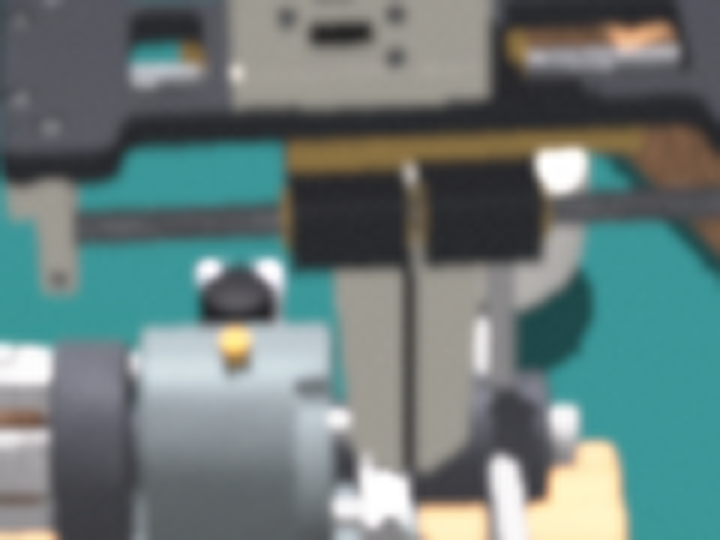

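The tab now lies level towards the camera, bright at (385,490), so the pawl is flipped. Next: lift, cross above everything, and come down on the bar's +y side.

>>> {"fn": "apply_moves", "kwargs": {
  "series": [
    {"jaw":1,"linear":[-0.06,0,0],"roll":0},
    {"jaw":1,"linear":[-0.12,0,0],"roll":0},
    {"jaw":1,"linear":[-0.12,0,0],"roll":0},
    {"jaw":1,"linear":[-0.12,0.028,-0.08],"roll":0},
    {"jaw":1,"linear":[-0.12,0.056,-0.16],"roll":0},
    {"jaw":1,"linear":[-0.12,0.056,-0.2],"roll":0},
    {"jaw":1,"linear":[-0.12,0.056,-0.2],"roll":0},
    {"jaw":1,"linear":[-0.12,0.056,-0.2],"roll":0},
    {"jaw":1,"linear":[-0.05,0.056,-0.2],"roll":0},
    {"jaw":1,"linear":[0,0.056,-0.2],"roll":0},
    {"jaw":1,"linear":[0.019,0.056,-0.2],"roll":0},
    {"jaw":1,"linear":[0.019,0.056,-0.2],"roll":0},
    {"jaw":1,"linear":[0.019,0.056,-0.2],"roll":0}
  ]
}}

```text
t: 8.0
tool_pos: [0.609, 0.0292, 0.1899]
orientation: [1.452, 1.028, -1.443]
force: [0.3, 0.6, 0.1]
opening: 0.0009
```

```bash
python3 - <<'E'
from go import *
show(); snap("side","s4.png",(260,200,380,290),6)
E
```

```text
t 8.0 stand mm [ 74.9  44.6 189.9] F_stand [0.03 0.65 0.09] open 0.0009
[[0.007, 1.0, 0.019], [0.001, 0.019, -1.0], [-1.0, 0.007, -0.001]]
```

View pics/s4.png

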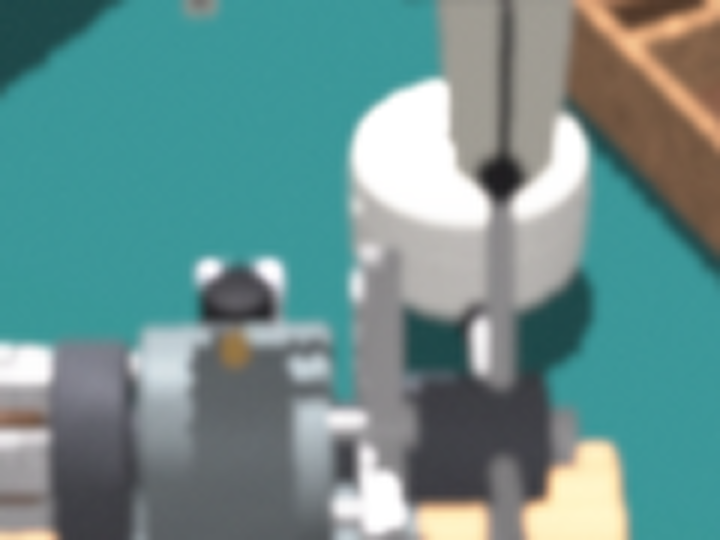

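The pawl stands upright at (378,330), and the finger is behind the ball at (500,178). I'll push the bar to about 0.42 rad, short of a full notch.

>>> {"fn": "apply_moves", "kwargs": {
  "series": [
    {"jaw":1,"linear":[0,0,0.007],"roll":0},
    {"jaw":1,"linear":[0,0,0.012],"roll":0},
    {"jaw":1,"linear":[0,0,0.016],"roll":0},
    {"jaw":1,"linear":[0,0,0.02],"roll":0},
    {"jaw":1,"linear":[0,0,0.024],"roll":0},
    {"jaw":1,"linear":[0,0,0.028],"roll":0},
    {"jaw":1,"linear":[0,0,0.032],"roll":0},
    {"jaw":1,"linear":[0,0,0.036],"roll":0},
    {"jaw":1,"linear":[0,0,0.04],"roll":0},
    {"jaw":1,"linear":[0,0,0.044],"roll":0},
    {"jaw":1,"linear":[0,0,0.048],"roll":0},
    {"jaw":1,"linear":[0,0,0.052],"roll":0},
    {"jaw":1,"linear":[0,0,0.056],"roll":0},
    {"jaw":1,"linear":[0,0,0.06],"roll":0},
    {"jaw":1,"linear":[0,0,0.064],"roll":0},
    {"jaw":1,"linear":[0,0,0.067],"roll":0},
    {"jaw":1,"linear":[0,0,0.069],"roll":0},
    {"jaw":1,"linear":[0,0,0.07],"roll":0},
    {"jaw":1,"linear":[0,0,0.07],"roll":0},
    {"jaw":1,"linear":[0,0,0.07],"roll":0}
  ]
}}

```text
t: 10.55
tool_pos: [0.5953, -0.0104, 0.1897]
orientation: [1.452, 1.028, -1.443]
force: [1.4, 2.5, -1.5]
opening: 0.0003
```

```bash
cat > ball.py <<'E'
from refit import *
# fit wheel angle to dark ball blobs in the wrist/top/side views
def predict(w,c,names=("bar0","bar1","bar3")):
    b=model(w); return proj(c,S(np.load("p.npy"),[b[n] for n in names]))
E
python3 - <<'E'
from ball import *
show(); c=snap("side","s5.png",(260,200,380,290),6)
for w in(.35,.42,.5): print(w,((predict(w,c)-[260,200]+.5)*6).round().tolist())
E
```

```text
t 10.55 stand mm [ 75.7   2.7 189.7] F_stand [ 0.43  2.8  -1.49] open 0.0003
[[0.007, 1.0, 0.019], [0.001, 0.019, -1.0], [-1.0, 0.007, -0.001]]
0.35 [[512.0, 240.0], [523.0, 663.0], [486.0, 242.0]]
0.42 [[514.0, 255.0], [522.0, 676.0], [486.0, 229.0]]
0.5 [[515.0, 274.0], [521.0, 688.0], [487.0, 215.0]]
```

View pics/s5.png

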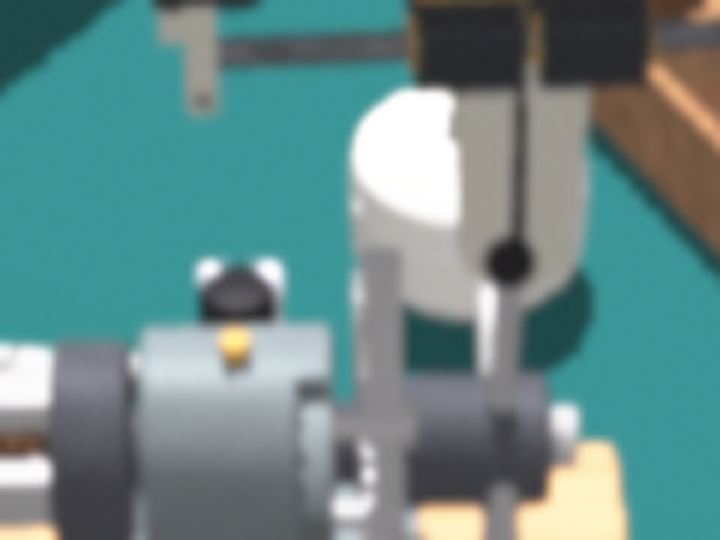

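The ball is at (510,260), so the wheel is at about 0.44, as wanted. Next: back off, lift, and come down on the -y side of the upright pawl arm.

>>> {"fn": "apply_moves", "kwargs": {
  "series": [
    {"jaw":1,"linear":[0,0,-0.01],"roll":0},
    {"jaw":1,"linear":[0,0,-0.025],"roll":0},
    {"jaw":1,"linear":[-0.08,0,-0.025],"roll":0},
    {"jaw":1,"linear":[-0.134,0,-0.025],"roll":0},
    {"jaw":1,"linear":[-0.134,0,-0.025],"roll":0},
    {"jaw":1,"linear":[-0.134,-0.03,0.05],"roll":0},
    {"jaw":1,"linear":[-0.134,-0.06,0.13],"roll":0},
    {"jaw":1,"linear":[-0.134,-0.06,0.13],"roll":0},
    {"jaw":1,"linear":[-0.134,-0.06,0.13],"roll":0},
    {"jaw":1,"linear":[-0.08,-0.06,0.13],"roll":0},
    {"jaw":1,"linear":[-0.03,-0.06,0.13],"roll":0},
    {"jaw":1,"linear":[-0.015,-0.06,0.13],"roll":0},
    {"jaw":1,"linear":[-0.015,-0.06,0.13],"roll":0},
    {"jaw":1,"linear":[-0.015,-0.06,0.13],"roll":0}
  ]
}}

```text
t: 12.35
tool_pos: [0.5368, -0.0724, 0.1999]
orientation: [1.453, 1.027, -1.441]
force: [-0.2, 0.2, -0.2]
opening: 0.0007
```

```bash
python3 - <<'E'
from go import *
show()
E
```

```text
t 12.35 stand mm [ 42.  -75.6 199.9] F_stand [-0.29  0.06 -0.16] open 0.0007
[[0.009, 1.0, 0.02], [0.001, 0.02, -1.0], [-1.0, 0.009, -0.001]]
```

>>> {"fn": "apply_moves", "kwargs": {
  "series": [
    {"jaw":1,"linear":[0.003,0,-0.006],"roll":0},
    {"jaw":1,"linear":[0.003,0,-0.011],"roll":0},
    {"jaw":1,"linear":[0.003,0,-0.016],"roll":0},
    {"jaw":1,"linear":[0.003,0,-0.021],"roll":0},
    {"jaw":1,"linear":[0.003,0,-0.026],"roll":0},
    {"jaw":1,"linear":[0.003,0,-0.031],"roll":0},
    {"jaw":1,"linear":[0.003,0,-0.036],"roll":0},
    {"jaw":1,"linear":[0.003,0,-0.041],"roll":0},
    {"jaw":1,"linear":[0.003,0,-0.046],"roll":0},
    {"jaw":1,"linear":[0.003,0,-0.051],"roll":0},
    {"jaw":1,"linear":[0.003,0,-0.056],"roll":0},
    {"jaw":1,"linear":[0.003,0,-0.061],"roll":0},
    {"jaw":1,"linear":[0.003,0,-0.066],"roll":0},
    {"jaw":1,"linear":[0.003,0,-0.071],"roll":0},
    {"jaw":1,"linear":[0.003,0,-0.076],"roll":0},
    {"jaw":1,"linear":[0.003,0,-0.08],"roll":0},
    {"jaw":1,"linear":[0.003,0,-0.083],"roll":0},
    {"jaw":1,"linear":[0.003,0,-0.083],"roll":0},
    {"jaw":1,"linear":[0.003,0,-0.083],"roll":0}
  ]
}}

```text
t: 14.72
tool_pos: [0.553, -0.0253, 0.1982]
orientation: [1.453, 1.027, -1.441]
force: [-0.2, -0.6, -0.0]
opening: 0.0005
```

```bash
python3 - <<'E'
from go import *
show(); snap("side","s6.png",(260,200,380,290),6)
E
```

```text
t 14.72 stand mm [ 41.  -25.8 198.2] F_stand [-0.01 -0.6  -0.01] open 0.0005
[[0.009, 1.0, 0.02], [0.001, 0.02, -1.0], [-1.0, 0.009, -0.001]]
```

View pics/s6.png

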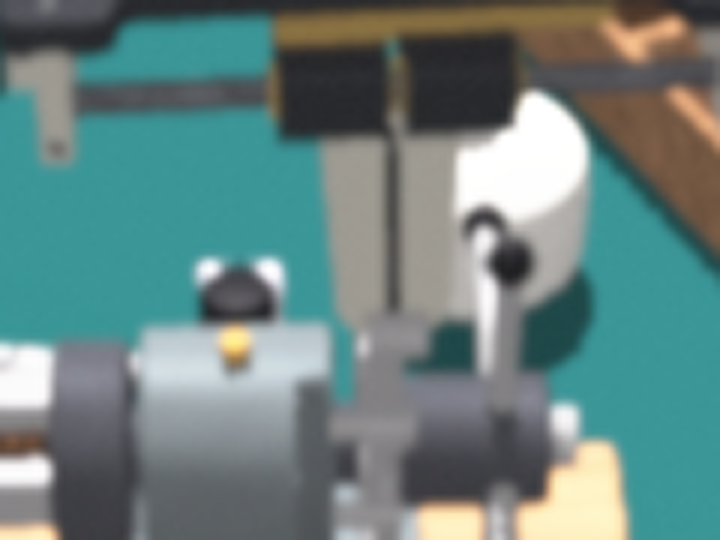

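The pawl is down: tab up at (395,350) as at first, ball unmoved at (510,260). Back to the bar for the final gentle push.

>>> {"fn": "apply_moves", "kwargs": {
  "series": [
    {"jaw":1,"linear":[-0.06,0,0],"roll":0},
    {"jaw":1,"linear":[-0.12,0,0],"roll":0},
    {"jaw":1,"linear":[-0.12,0,0],"roll":0},
    {"jaw":1,"linear":[-0.12,0.028,-0.04],"roll":0},
    {"jaw":1,"linear":[-0.12,0.056,-0.073],"roll":0},
    {"jaw":1,"linear":[-0.12,0.056,-0.073],"roll":0},
    {"jaw":1,"linear":[-0.12,0.056,-0.073],"roll":0},
    {"jaw":1,"linear":[-0.06,0.056,-0.073],"roll":0},
    {"jaw":1,"linear":[0,0.056,-0.073],"roll":0},
    {"jaw":1,"linear":[0.016,0.056,-0.073],"roll":0},
    {"jaw":1,"linear":[0.016,0.056,-0.073],"roll":0},
    {"jaw":1,"linear":[0.016,0.056,-0.073],"roll":0}
  ]
}}

```text
t: 16.27
tool_pos: [0.6001, 0.0049, 0.1911]
orientation: [1.454, 1.025, -1.439]
force: [-0.7, 0.0, 1.1]
opening: 0.0003
```

```bash
python3 - <<'E'
from go import *
show()
E
```

```text
t 16.27 stand mm [ 74.8  18.7 191.1] F_stand [-0.68 -0.22  1.09] open 0.0003
[[0.012, 1.0, 0.019], [0.002, 0.019, -1.0], [-1.0, 0.012, -0.002]]
```

>>> {"fn": "apply_moves", "kwargs": {
  "series": [
    {"jaw":1,"linear":[0.003,0,0.008],"roll":0},
    {"jaw":1,"linear":[0.003,0,0.014],"roll":0},
    {"jaw":1,"linear":[0.003,0,0.02],"roll":0},
    {"jaw":1,"linear":[0.003,0,0.025],"roll":0},
    {"jaw":1,"linear":[0.003,0,0.029],"roll":0},
    {"jaw":1,"linear":[0.003,0,0.032],"roll":0},
    {"jaw":1,"linear":[0.003,0,0.035],"roll":0},
    {"jaw":1,"linear":[0.003,0,0.035],"roll":0}
  ]
}}

```text
t: 17.27
tool_pos: [0.593, -0.0148, 0.189]
orientation: [1.454, 1.025, -1.439]
force: [0.8, 3.8, -1.0]
opening: 0.0006
```

>>> {"fn": "apply_moves", "kwargs": {
  "series": [
    {"jaw":1,"linear":[0,0,0.002],"roll":0},
    {"jaw":1,"linear":[0,0,0.003],"roll":0},
    {"jaw":1,"linear":[0,0,0.003],"roll":0}
  ]
}}

```text
t: 17.65
tool_pos: [0.5926, -0.0158, 0.1889]
orientation: [1.455, 1.026, -1.439]
force: [2.1, 5.7, -1.8]
opening: 0.0006
```

```bash
python3 - <<'E'
from go import *
show()
E
```

```text
t 17.65 stand mm [ 75.   -3.3 188.9] F_stand [ 0.06  6.08 -1.77] open 0.0006
[[0.011, 1.0, 0.02], [0.003, 0.02, -1.0], [-1.0, 0.011, -0.003]]
```

>>> {"fn": "apply_moves", "kwargs": {
  "series": [
    {"jaw":1,"linear":[0,0,0.002],"roll":0},
    {"jaw":1,"linear":[0,0,0.003],"roll":0},
    {"jaw":1,"linear":[0,0,0.003],"roll":0}
  ]
}}

```text
t: 18.02
tool_pos: [0.5925, -0.0161, 0.189]
orientation: [1.456, 1.028, -1.436]
force: [3.6, 8.7, -2.5]
opening: 0.0003
```

```bash
python3 - <<'E'
from ball import *
show(); c=snap("side","s7.png",(260,200,380,290),6)
for w in(.44,.48,.524,.56): print(w,((predict(w,c)-[260,200]+.5)*6).round().tolist())
E
```

```text
t 18.02 stand mm [ 74.9  -3.6 189. ] F_stand [ 0.43  9.44 -2.52] open 0.0003
[[0.012, 1.0, 0.021], [0.006, 0.021, -1.0], [-1.0, 0.012, -0.006]]
0.44 [[514.0, 260.0], [522.0, 679.0], [487.0, 225.0]]
0.48 [[515.0, 269.0], [521.0, 685.0], [487.0, 219.0]]
0.524 [[516.0, 280.0], [521.0, 692.0], [487.0, 211.0]]
0.56 [[516.0, 289.0], [520.0, 696.0], [488.0, 206.0]]
```

View pics/s7.png

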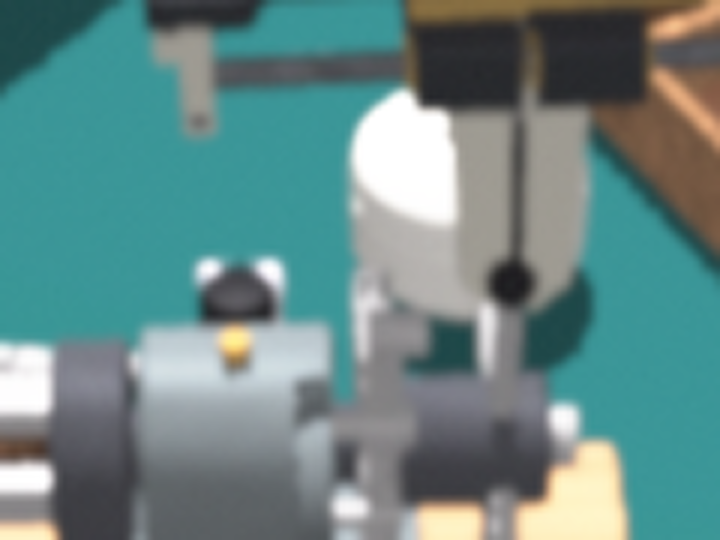

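The ball is at (511,283), so the wheel is at about 0.53. Force rose to 9 N with no further motion, so the tooth is against the pawl. Withdraw clear.

>>> {"fn": "apply_moves", "kwargs": {
  "series": [
    {"jaw":1,"linear":[0,0,-0.01],"roll":0},
    {"jaw":1,"linear":[0,0,-0.035],"roll":0},
    {"jaw":1,"linear":[0,0,-0.035],"roll":0},
    {"jaw":1,"linear":[-0.09,0,-0.035],"roll":0},
    {"jaw":1,"linear":[-0.18,0,-0.035],"roll":0},
    {"jaw":1,"linear":[-0.27,0,-0.035],"roll":0},
    {"jaw":1,"linear":[-0.3,-0.1,-0.1],"roll":0},
    {"jaw":1,"linear":[-0.3,-0.15,-0.15],"roll":0},
    {"jaw":1,"linear":[-0.3,-0.15,-0.15],"roll":0},
    {"jaw":1,"linear":[-0.3,-0.15,-0.15],"roll":0}
  ]
}}

```text
t: 19.32
tool_pos: [0.5342, 0.0977, 0.3684]
orientation: [1.455, 1.028, -1.436]
force: [0.1, -0.0, 0.6]
opening: 0.0001
```

```bash
python3 - <<'E'
from ball import *
show(); c=read_camera("side")
im=cv2.resize(c["pixels"][190:310,230:390],None,fx=5,fy=5,interpolation=cv2.INTER_CUBIC)
p=np.load("p.npy")
for pw,col in((0,(0,0,255)),(.2,(255,0,0))):
    b=model(.524,pw)
    for n in("bar0","knob","nose","piv"):
        q=(proj(c,S(p,b[n]))[0]-[230,190]+.5)*5; cv2.circle(im,tuple(int(v) for v in q),3,col,1)
cv2.imwrite("pics/s8.png",im)
E
```

```text
t 19.32 stand mm [-18.9  83.3 368.4] F_stand [0.15 0.   0.64] open 0.0001
[[0.012, 1.0, 0.021], [0.005, 0.021, -1.0], [-1.0, 0.012, -0.005]]
```

View pics/s8.png

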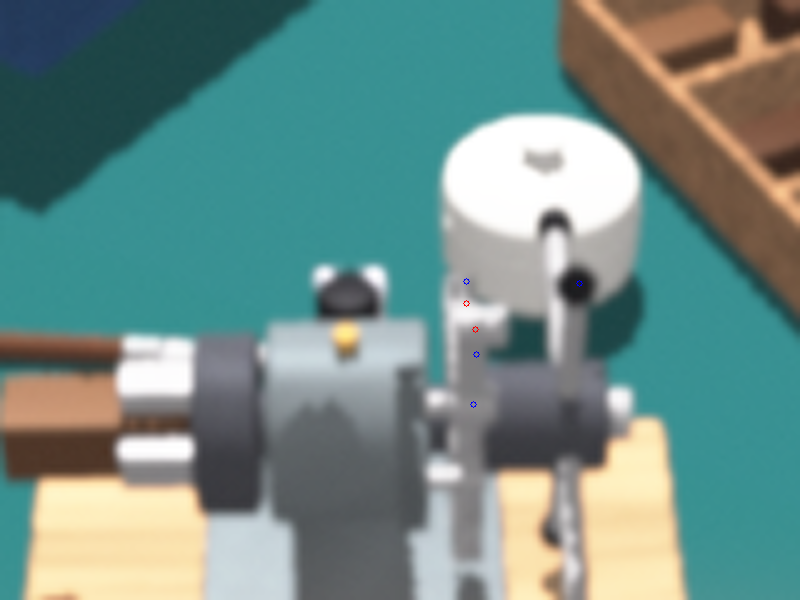

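The knob sits on the seated mark, red at (475,329), the ball is on the 0.524 mark, and the stone's sides are level. Handing in.

```bash
python3 -c "
from plant import *
print(close_job())"
```

```text
the job is handed in; nothing more can be done
None
```

The seal stone is backed off by one notch, and I handed the job in at about 19.3 s of the 61 s allowed.

With the shut fingertips I flipped the pawl up onto its stop and pushed the top bar back to about 0.44 rad. I then flipped the pawl down and pushed the bar on until it stopped. The force rose from about 3 N while turning to about 9 N, with almost no further motion, so the tooth is bearing on the pawl. After that I withdrew the fingers.

- **Wheel:** in the last side view the bar's ball end lay on the 0.524 mark. The picture before it read about 0.53, which agrees within the roughly 0.02 rad the picture allows. The stone's sides look level.
- **Pawl:** the knob was within about 1 pixel of its computed seated position. The nose in its tooth gap was not seen directly.
- **Other objects:** I felt no contact with them, but I did not measure their positions again.
- **Disagreement:** one board corner in the wrist image missed the fitted stand pose by 7 pixels and a few others by 2 to 4. The pivot, knob and bars fitted well enough to work with.

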